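# Tighten a bar in the dividing head's chuck with the chuck key

## Task

The aluminium bar sits loose in the chuck of the dividing head. Take the T-shaped chuck key from the rack, set it gently in the square socket on top of the chuck, turning it under a light push until it drops fully home, and turn it clockwise until the jaws are tight on the bar. Never leave a key in a chuck: lift it out and stand it back in its own hole in the rack, without disturbing the other tools and things on the bench.

Things in the scene. Friction and masses are not known exactly. Their poses are not given: they have to be found in the camera images.
- key: The chuck key: dark forged steel T, 91 mm long, 103 mm across its bar, 0.17 to 0.35 kg. Origin at the centre of its lower end, z up along the shank, x along the cross bar. It starts upright in one of the rack's three holes, resting on its collar, its bar within 0.3 rad of the rack's x. Told from the tap wrench by its flat-sided head and by bar ends with balls.
- key_tip (a point): Centre of the key's lower end (its origin). From here up the key has a bright square end 10 mm across flats and 22 mm long, its last 1.5 mm tapered to 6.4 mm; a round collar 22 mm across up to 30 mm; a round shank 14 mm across up to 76 mm; a head up to 91 mm. The flats of the square end are parallel to the key's x and y.
- key_grip (a point): Where to grip the key, on its axis, 80 mm above its lower end. The head there is flat-sided, 34 mm long (x) and 14 mm wide (y), 76 to 91 mm above the lower end; thin round bars run out of it to 51 mm either side at 83.5 mm. Grip from above, the fingers closing along the key's y, on the head and the shank below it (both 14 mm wide).
- socket (a point): Centre of the mouth of the square key socket on the very top of the chuck, 163 mm above the bench; z up, x along the chuck's axis to its face. The hole is 11 mm across, 20 mm deep with a flat floor, in the face of a round steel pinion 21 mm across that is level with the mouth. The hole's angle about z is another on every start and is NOT reported: these axes are the chuck's, the hole is askew to them.
- socket_floor (a point): Floor of the socket, 20 mm below its mouth, where the key's lower end stands when home. The hole looks alike every quarter turn. The square end drops in only when within about 7 degrees of the hole; before that it stands on the mouth, at most 2 mm in, steel on oiled steel. Turning the pinion takes 0.1 N m, so a key lightly pushed (under 10 N) and turned on its face leaves it still. Once home it has about 0.1 rad of play either way.
- pinion (a joint): How far the pinion has been turned, rad, growing clockwise seen from above, which draws the jaws in (0.8 mm a radian). It starts between 0.2 and 0.5 and meets a hard stop at 1.2, the jaws tight on the bar; it stays where it is left. It tells nothing of the angle of the square hole.
- head: Dividing head bolted to the bench, nothing higher than the socket's mouth: green casting with a steel three-jaw chuck 125 mm across, 58 mm long, axis 100 mm above the bench. Origin on the bench under the socket; x along the spindle from casting (-210 to -45 mm) to chuck face (29 mm) and the 28 mm bar in its jaws (to 174 mm). A crank stands out to 104 mm on the +y side.
- rack: Wooden tool rack fixed to the bench, 60 x 270 x 45 mm (x, y, z), origin under its centre. Three square upright holes 15.5 mm across and 32 mm deep along its middle, at y = -85, 0 and 85 mm, sides parallel to the rack's, each with one tool standing in it by its collar; which tool is in which hole varies.
- tapwrench: T-handle tap wrench standing in another hole of the rack: round bright 17 mm body, thin 6 mm sliding bar 80 mm long across its top, 96 mm long in all. Not the chuck key. Origin at its lower end.
- awl: Awl with a round turned wooden handle, 28 mm across, no cross bar, standing point down in another hole of the rack. Origin at its lower end.
- caliper: Steel caliper lying flat on the bench, 200 mm long; origin under the middle of its beam.
- trysquare: Steel try square lying flat on the bench, 100 mm stock and 150 mm blade; origin under its stock.
- veeblock: Small steel vee block, 70 x 50 x 40 mm; origin under its centre.
- offcut: Flat wood offcut, 150 x 60 x 19 mm, lying on the bench; origin under its centre.
- glue: Closed white plastic bottle, 60 mm across and 160 mm tall, standing; origin under its centre.
- brush: Bench brush lying on the bench; origin under its middle.

How it is judged:
On the way, in this order (a step that is already met when the one before it is completed fails the run):
1. the key stands fully home in the chuck's socket (z of key_tip in the frame of socket below -0.016 m and horizontal distance between key_tip and socket below 0.004 m and angle between key's own z axis and vertical below 0.12 rad), for 0.2 s.
2. with the key home in the socket, the pinion is turned clockwise until the jaws are tight (all of step 1 and value of joint pinion above 1.14 rad), for 0.2 s.
At the end, for the whole second after the job is handed in: The pinion is still at 1.10 rad or more (jaws tight) and the key stands at rest and upright (within 0.12 rad) in the rack hole that it came from, its lower end within 10 mm of where it started (value of joint pinion above 1.1 rad and distance of key_tip from where it was at the start of the episode below 0.01 m and angle between key's own z axis and vertical below 0.12 rad and linear speed of key below 0.02 m/s); the robot touches nothing.
It fails at once if the key is pressed on the chuck with more than 30 N before its square end is in the socket (lower end less than 5 mm below the mouth) (contact force between key and head above 30 N and z of key_tip in the frame of socket above -0.005 m).
It fails at once if another tool or thing is moved more than 30 mm (distance of any of tapwrench, awl, caliper, trysquare, veeblock, offcut, glue, brush from where it was at the start of the episode above 0.03 m).
It also fails if it takes over 64 s, if anything falls off the work surface, if the arm or the gripper's body presses on something with over 40 N, if the wrist force passes 120 N, or if a joint passes its speed limit or range.

## Robot

A 7-joint arm with a two-finger parallel gripper is mounted at the origin on the work surface. World frame = base frame: x ahead of the robot, y to its left, z up, the work surface at z = 0. Lengths are in m, angles in rad, forces in N, time in s.
With the tool pointing down it reaches from about 0.425 to 0.975 m from the base axis. Payload 16.7 kg.
Tool frame: the origin (TCP) lies midway between the tips of the shut fingers; the grasp point (between the pads) lies 19 mm behind it (env.grip_depth is the distance from the TCP to the grasp point, in m); z points along the fingers, y is the line along which they close (so a half turn about z gives the same grasp; the last joint's range is limited). The gripper opens to 85 mm and grips with 20 to 120 N. Pads are 22 mm wide; open, the fingers measure 114 mm over their backs; the gripper's body (76 mm by 85 mm) begins 54 mm behind the grasp point. The pads swing forward as they close: fully open they stand 13 mm farther back than shut.
Start: joints at [1.133, 0.426, 0.074, 1.606, -0.034, 1.111, -0.067], TCP at [0.192, -0.647, 0.231] pointing down, gripper open.
Joint ranges: [-2.85, 2.85], [-0.5, 2.14], [-1.23, 1.37], [0.21, 2.46], [-1.02, 4.16], [0.16, 2.05], [-2.73, 2.73]. Speed limits (rad/s): [1.89, 1.89, 2.39, 2.39, 3.01, 3.01, 3.01].

## Interface

Orientations are given as a 3x3 rotation matrix whose columns are the frame's x, y, z axes.
In Python, from cell import monitor, get_image, calibration, order, finder, env gives the robot as it stands.
- The arm moves only by the tool move_arm, never from a script. Its argument "moves" is a list of rows, each an object with "jaw": the opening in per cent of the stroke, from 0 (shut) to 100 (fully open); "translation": the shift along the tool's x, y, z in mm, a list of three; "turn": the turn, a rotation vector about the tool's x, y, z in degrees, a list of three. In form: [{"jaw": jaw, "translation": [x, y, z], "turn": [rx, ry, rz]}, ...]. A call has 1 to 12 rows; each row is the pose to reach, as a shift and turn from the pose commanded when the call began, along the tool's axes at that moment; what a row does not reach only later rows make up. A row lasts 1/12 s, in which the tool goes at most 41.7 mm and 7.16 degrees, less where a joint would pass 70% of its speed; a pose out of reach is approached as far as the arm can. A call with a gripper value outside its range is refused whole. The fingers move at their own pace and stop on an object; the grip force is fixed at half the most. Time passes only in rows, so rows that repeat a pose let the fingers close. It gives the time, the measured TCP pose, the force, the opening and the grip force at its end, in the units of the state.
- monitor.state(): the state, without advancing time (a new reading comes with each control period).
- get_image(name): name is "scene" or "side" or "wrist"; returns (picture, depth): 420x560x3 uint8, red, green, blue; 420x560 float32, m along the optical axis (not along the pixel's ray), 0 where there is no reading.
- calibration(name): a dict with "intrinsics" (3x3 intrinsics, pixels), "view" (4x4, takes a point from world to camera coordinates). Camera axes: x right, y down, z forward; pixel columns grow to the right and rows downward; lengths in m; the calibration is good to about 2 mm. A picture is of the moment at which its call begins: read the wrist's pose just before it. calibration takes no time and is no camera call; for the wrist camera it gives the pose at the moment of the call.
- order.sign_off(): hands the job in; it is judged then, once.
Trained networks look in the newest picture that a camera, given by its name, has taken for a name from the list of things; names that differ only in an ending like _2 or _b are one class to them, and where a whole thing is asked for, a point or a joint stands for the part that bears it (a point fixed in the world has none). Each returns a list of dicts, best first, with "conf" (0 to 1); they miss things now and then, are a little off and sometimes report something else, mostly with a low value. They report only what shows in the picture. A call takes as long as a camera call.
- finder.find_in(camera, thing): "extent" ([centre column, centre row, width, height] in pixels, round what is visible of it).
The state is a dict: "time": time; "joint_positions": joint angles; "qd": joint speeds; "effort": joint torques, N m; "position": TCP position; "tool_rot": TCP orientation; "wrist_force": force on the tool from outside, world axes, zero at the start; "torque": the same for the moment, N m; "grip_width": finger opening in m; "grip_force": force on a finger pad.
Only numpy, scipy, OpenCV 4.12 (cv2) and the standard library are available. Lean on these libraries where they do the work, as an engineer would, in place of code of your own. Each camera call takes 0.05 s, during which the arm holds its last target. There are 200 camera calls.

## Working session

There is one attempt and no reset: what is moved stays moved. The work goes in short steps, Python scripts to look and compute and a tool call to move; the robot and the scene stay as the last step left them, time stands still between calls to the robot, and variables do not carry over. Pictures are saved under pics/ and viewed, at most 10 in all, crops included, and the job is handed in when it is done.

Besides the shell and the picture viewer there is one more tool, called after ">>>" as name(argument=value, ...), one argument or row to a line, values as JSON. move_arm: Moves the arm, as the interface text tells. Its arguments: {"type":"object","properties":{"moves":{"type":"array","items":{"type":"object","properties":{"jaw":{"type":"number"},"translation":{"type":"array","items":{"type":"number"}},"turn":{"type":"array","items":{"type":"number"}}}}}},"required":["moves"]}

```bash
mkdir -p pics; cat > h.py <<'E'
import numpy as np, cv2
from cell import monitor, get_image, calibration, order, finder, env
def snap(cam,name=None):
    cal=calibration(cam); im,d=get_image(cam)
    if name: cv2.imwrite('pics/'+name,cv2.cvtColor(im,cv2.COLOR_RGB2BGR))
    return im,d,cal
def w(cal,u,v,z):
    K=cal["intrinsics"];T=np.linalg.inv(cal["view"])
    p=np.array([(u-K[0,2])/K[0,0]*z,(v-K[1,2])/K[1,1]*z,z,1.]);return (T@p)[:3]
def proj(cal,p):
    q=cal["view"]@np.r_[p,1.];q=cal["intrinsics"]@q[:3];return q[:2]/q[2]
def cloud(cal,d):
    K=np.array(cal["intrinsics"]);T=np.linalg.inv(cal["view"]);v,u=np.indices(d.shape)
    P=np.stack([(u-K[0,2])/K[0,0]*d,(v-K[1,2])/K[1,1]*d,d,np.ones_like(d)],-1)@T.T
    P=P[...,:3];P[d<=0]=np.nan;return P
def plane(cal,u,v,z):  # intersect ray with world z
    a=np.linalg.inv(cal["view"])[:3,3];b=w(cal,u,v,1.);return a+(b-a)*(z-a[2])/(b[2]-a[2])
E
python3 - <<'E'
from h import *
s=monitor.state();print(s['time'],s['position'],s['tool_rot'])
for c in ['scene','side']:
    im,d,cal=snap(c,c+'1.png')
    print(c,np.linalg.inv(cal['view'])[:3,3].round(3),cal['intrinsics'][0][0])
    P=cloud(cal,d)
    for t in ['key','tapwrench','awl','rack','head','glue','socket']:
        try:
            for r in finder.find_in(c,t)[:2]:
                u,v=r['extent'][:2];print(t,round(r['conf'],2),np.round(r['extent']),P[int(v),int(u)].round(3))
        except Exception as e: print(t,e)
print(monitor.state()['time'])
E
```

```text
0.0 [ 0.19210052 -0.64665664  0.23060163] [[ 9.58591587e-01  2.84784034e-01 -4.71561979e-04]
 [ 2.84784405e-01 -9.58590822e-01  1.21635319e-03]
 [-1.05637015e-04 -1.30027944e-03 -9.99999149e-01]]
scene [1.23  0.883 1.323] 542.2312537937644
key 0.6 [252. 170.  22.  22.] [ 0.515 -0.182  0.095]
tapwrench 0.66 [247. 171.  14.  16.] [ 0.499 -0.235  0.045]
awl 0.57 [242. 152.   4.  23.] [ 0.498 -0.265  0.104]
rack 0.94 [255. 186.  45.  62.] [ 0.521 -0.162  0.045]
rack 0.61 [420. 330.  50.  56.] [0.452 0.523 0.002]
head 0.72 [333. 245.  90.  92.] [0.539 0.242 0.158]
glue 0.86 [348. 337.  26.  45.] [0.674 0.462 0.111]
socket 0.91 [333. 247.  95.  94.] [0.547 0.248 0.156]
socket 0.54 [200. 262.  70.  31.] [ 0.818 -0.022  0.014]
side [0.086 0.709 1.199] 484.5581053430318
key 0.67 [329. 188.  28.  25.] [ 0.516 -0.186  0.104]
key 0.4 [255. 298. 144.  88.] [0.483 0.248 0.115]
tapwrench 0.52 [311. 204.  12.  21.] [ 0.528 -0.108  0.093]
awl 0.54 [350. 174.  13.  23.] [ 0.484 -0.266  0.108]
rack 0.59 [329. 205.  74.  60.] [ 0.5   -0.172  0.046]
head 0.22 [350. 175.  10.  23.] [ 0.487 -0.266  0.101]
socket 0.94 [254. 296. 144.  91.] [0.483 0.251 0.129]
0.8
```

```bash
python3 - <<'E'
import cv2,numpy as np
a=cv2.imread('pics/scene1.png')[120:360,180:480];b=cv2.imread('pics/side1.png')[130:370,170:400]
a=cv2.resize(a,None,fx=1.5,fy=1.5,interpolation=3);b=cv2.resize(b,None,fx=1.5,fy=1.5,interpolation=3)
cv2.imwrite('pics/ab.png',np.hstack([a,b]))
E
```

```text
(no output)
```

View pics/ab.png

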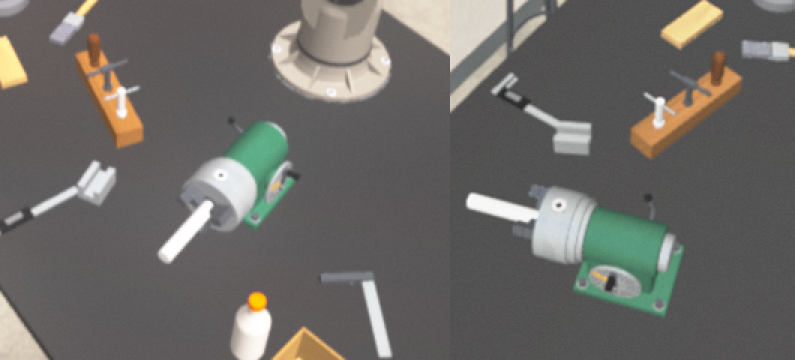

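Picture: the key is the dark T in the middle hole (scene ≈ 251,168), tap wrench in the near hole, awl in the far one. The socket dot is at scene ≈ (327,236) and side ≈ (243,266).

```bash
python3 - <<'E'
from h import *
for c,uv in [('scene',(326.7,236)),('side',(242.7,266))]:
    im,d,cal=snap(c); print(c,'socket',plane(cal,*uv,.163).round(4))
    P=cloud(cal,d); Z=P[...,2]
    hsv=cv2.cvtColor(im,cv2.COLOR_RGB2HSV)
    m=(abs(Z-.045)<.006)&(abs(P[...,0]-.51)<.12)&(abs(P[...,1]+.18)<.18)&(hsv[...,1]>110)
    r=cv2.minAreaRect((P[m][:,:2]*1000).astype(np.float32));print(m.sum(),r)
    m=(Z>.092)&(Z<.118)&(np.hypot(P[...,0]-.515,P[...,1]+.18)<.06)
    q=P[m][:,:2];print('key',m.sum(),q.mean(0),np.linalg.svd(q-q.mean(0))[2][0] if m.sum()>2 else '')
    m=(Z>.100)&(Z<.125)&(abs(P[...,0]-.56)<.3)&(abs(P[...,1]-.25)<.25)&(im.min(2)>170)
    q=P[m][:,:2];print('bar',m.sum(),q.mean(0),np.linalg.svd(q-q.mean(0),full_matrices=False)[2][0] if m.sum()>2 else '')
cal=calibration('wrist');print(np.linalg.inv(cal['view']).round(3),cal['intrinsics'])
E
```

```text
scene socket [0.5381 0.2137 0.163 ]
650 ((511.9071350097656, -190.0585479736328), (275.5548095703125, 63.11790466308594), 75.26860046386719)
key 117 [ 0.51369771 -0.18922061] [ 0.99353802 -0.11349976]
bar 846 [0.6214483  0.31235662] [-0.50416196 -0.86360912]
side socket [0.54   0.2122 0.163 ]
954 ((512.9960327148438, -191.1026611328125), (272.31591796875, 66.1366195678711), 75.34556579589844)
key 133 [ 0.51325987 -0.19017285] [-0.99181412  0.12769005]
bar 960 [0.5937399  0.30353144] [-0.70634823 -0.70786452]
[[ 0.285 -0.923 -0.259  0.259]
 [-0.958 -0.275 -0.077 -0.627]
 [-0.     0.27  -0.963  0.373]
 [ 0.     0.     0.     1.   ]] [[340.40898742   0.         283.1908012 ]
 [  0.         340.40898742 212.19629407]
 [  0.           0.           1.        ]]
```

```bash
cat >> h.py <<'E'
def go(p,yaw):
    s=monitor.state();R=np.array(s['tool_rot']);c,sn=np.cos(np.radians(yaw)),np.sin(np.radians(yaw))
    Rt=np.array([[c,sn,0],[sn,-c,0],[0,0,-1.]])
    from scipy.spatial.transform import Rotation as Ro
    rv=np.degrees(Ro.from_matrix(R.T@Rt).as_rotvec())
    print('t',s['time'],'pos',np.round(s['position'],4),'yaw',np.degrees(np.arctan2(R[1,0],R[0,0])).round(2),'trans',(R.T@(np.array(p)-s['position'])*1000).round(1),'turn',rv.round(2))
E
python3 -c "
from h import *
go([.513,-.19,.26],173)"
```

```text
t 0.9 pos [ 0.1922 -0.647   0.2313] yaw 16.54 trans [ 437.7 -346.8  -28.7] turn [   0.      0.   -156.46]
```

>>> move_arm(
  moves=[
    {"jaw": 100,"translation": [150,-120,-60],"turn": [0,0,-40]},
    {"jaw": 100,"translation": [150,-120,-60],"turn": [0,0,-40]},
    {"jaw": 100,"translation": [438,-347,-29],"turn": [0,0,-100]},
    {"jaw": 100,"translation": [438,-347,-29],"turn": [0,0,-156.5]},
    {"jaw": 100,"translation": [438,-347,-29],"turn": [0,0,-156.5]},
    {"jaw": 100,"translation": [438,-347,-29],"turn": [0,0,-156.5]},
    {"jaw": 100,"translation": [438,-347,-29],"turn": [0,0,-156.5]},
    {"jaw": 100,"translation": [438,-347,-29],"turn": [0,0,-156.5]},
    {"jaw": 100,"translation": [438,-347,-29],"turn": [0,0,-156.5]},
    {"jaw": 100,"translation": [438,-347,-29],"turn": [0,0,-156.5]},
    {"jaw": 100,"translation": [438,-347,-29],"turn": [0,0,-156.5]},
    {"jaw": 100,"translation": [438,-347,-29],"turn": [0,0,-156.5]},
  ],
)

```text
time: 1.9
position: [0.4781, -0.2391, 0.2602]
tool_rot: [[-0.222, 0.975, 0.001], [0.975, 0.222, -0.0], [-0.001, 0.0, -1.0]]
wrist_force: [1.2, -1.0, -0.5]
grip_width: 0.0854
grip_force: 0.0
```

```bash
python3 -c "
from h import *
go([.539,.213,.33],173)
print(np.round(monitor.state()['joint_positions'],2))"
```

```text
t 1.9 pos [ 0.4781 -0.2391  0.2602] yaw 102.83 trans [427.2 159.8 -70. ] turn [ 0.000e+00  5.000e-02 -7.017e+01]
[ 0.71  0.2  -0.41  1.87  0.09  1.1   0.48]
```

>>> move_arm(
  moves=[
    {"jaw": 50,"translation": [427,160,-40],"turn": [0,0,-70]},
    {"jaw": 50,"translation": [427,160,-40],"turn": [0,0,-70]},
    {"jaw": 50,"translation": [427,160,-40],"turn": [0,0,-70]},
    {"jaw": 50,"translation": [427,160,-40],"turn": [0,0,-70]},
    {"jaw": 50,"translation": [427,160,-40],"turn": [0,0,-70]},
    {"jaw": 50,"translation": [427,160,-40],"turn": [0,0,-70]},
    {"jaw": 50,"translation": [427,160,-40],"turn": [0,0,-70]},
    {"jaw": 50,"translation": [427,160,-40],"turn": [0,0,-70]},
    {"jaw": 50,"translation": [427,160,-40],"turn": [0,0,-70]},
    {"jaw": 50,"translation": [427,160,-40],"turn": [0,0,-70]},
    {"jaw": 50,"translation": [427,160,-40],"turn": [0,0,-70]},
    {"jaw": 50,"translation": [427,160,-40],"turn": [0,0,-70]},
  ],
)

```text
time: 2.9
position: [0.5402, 0.2192, 0.3008]
tool_rot: [[-0.993, 0.122, 0.001], [0.122, 0.993, 0.004], [-0.0, 0.005, -1.0]]
wrist_force: [-2.0, 0.3, -0.9]
grip_width: 0.0431
grip_force: 0.0
```

>>> move_arm(
  moves=[
    {"jaw": 50,"translation": [0,0,0],"turn": [0,0,0]},
    {"jaw": 50,"translation": [0,0,0],"turn": [0,0,0]},
  ],
)

```text
time: 3.07
position: [0.5411, 0.2105, 0.2995]
tool_rot: [[-0.991, 0.131, -0.0], [0.131, 0.991, -0.0], [0.0, -0.0, -1.0]]
wrist_force: [0.3, -0.0, -0.7]
grip_width: 0.0428
grip_force: 0.0
```

```bash
python3 -c "
from h import *
go([.539,.213,.30],173)
print(np.round(monitor.state()['joint_positions'],2))
im,d,cal=snap('wrist','w1.png')
uv=proj(cal,[.539,.213,.163]);print(uv)
c=im[int(uv[1])-40:int(uv[1])+40,int(uv[0])-40:int(uv[0])+40]
c=cv2.resize(c,(420,420),interpolation=cv2.INTER_CUBIC)
f=cv2.resize(im,(360,270));o=np.zeros((420,780,3),np.uint8);o[:,:420]=c;o[:270,420:]=f
cv2.imwrite('pics/w1c.png',o[...,::-1])"
```

```text
t 3.0667 pos [0.5411 0.2105 0.2995] yaw 172.5 trans [ 2.4  2.2 -0.5] turn [-0.02 -0.02 -0.5 ]
[ 0.18  0.31 -0.82  1.7   0.24  1.23  0.75]
[284.85061368 197.10832167]
```

View pics/w1c.png

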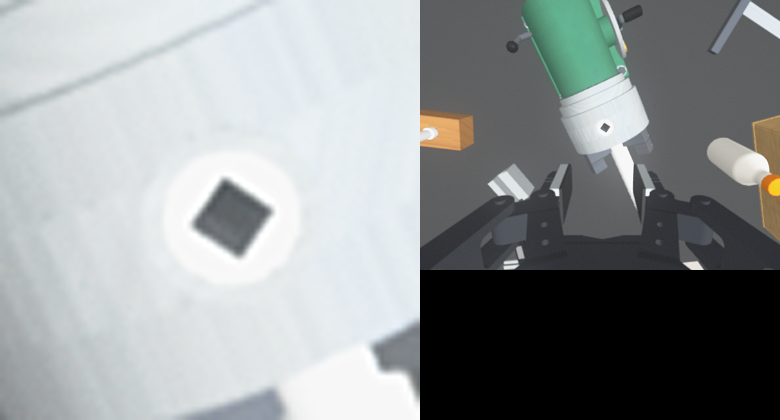

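The square hole is clearly visible in the bright pinion face, at about wrist pixel (289,199), with corners near its left, top, right and bottom. Next I measure its centre and angle.

```bash
cat > sock.py <<'E'
from h import *
im,d,cal=snap('wrist')
k=8;u0,v0=289-20,199-20
g=cv2.cvtColor(im,cv2.COLOR_RGB2GRAY)[v0:v0+40,u0:u0+40]
G=cv2.resize(g,None,fx=k,fy=k,interpolation=cv2.INTER_CUBIC)
for th in (130,160,190):
    cs,_=cv2.findContours((G<th).astype(np.uint8),0,1)
    cs=[c for c in cs if cv2.pointPolygonTest(c,(160,160),True)>-20 and 1000<cv2.contourArea(c)<20000]
    c=max(cs,key=cv2.contourArea)[:,0].astype(float)
    W=np.array([plane(cal,(x+.5)/k-.5+u0,(y+.5)/k-.5+v0,.163)[:2] for x,y in c])*1000
    print('hole',th,cv2.minAreaRect(W.astype(np.float32)),W.min(0),W.max(0))
E
python3 sock.py; python3 -c "
from h import *
go([.513,-.19,.26],173)"
```

```text
hole 130 ((540.12353515625, 215.24305725097656), (8.955460548400879, 8.947088241577148), 48.390384674072266) [534.11594616 209.4486611 ] [545.94632811 221.21263772]
hole 160 ((540.170654296875, 215.2614288330078), (9.44543743133545, 9.450217247009277), 48.29355239868164) [533.89093345 209.1360366 ] [546.298323  221.5245175]
hole 190 ((540.1748046875, 215.2676239013672), (9.854187965393066, 9.863274574279785), 48.329566955566406) [533.66601189 208.82341177] [546.62280767 221.75846474]
t 3.1667 pos [0.5413 0.2093 0.2997] yaw 172.38 trans [ -24.8 -399.5   40. ] turn [-0.04  0.   -0.62]
```

>>> move_arm(
  moves=[
    {"jaw": 50,"translation": [-25,-400,40],"turn": [0,0,0]},
    {"jaw": 50,"translation": [-25,-400,40],"turn": [0,0,0]},
    {"jaw": 50,"translation": [-25,-400,40],"turn": [0,0,0]},
    {"jaw": 50,"translation": [-25,-400,40],"turn": [0,0,0]},
    {"jaw": 50,"translation": [-25,-400,40],"turn": [0,0,0]},
    {"jaw": 50,"translation": [-25,-400,40],"turn": [0,0,0]},
    {"jaw": 50,"translation": [-25,-400,40],"turn": [0,0,0]},
    {"jaw": 50,"translation": [-25,-400,40],"turn": [0,0,0]},
    {"jaw": 50,"translation": [-25,-400,40],"turn": [0,0,0]},
    {"jaw": 50,"translation": [-25,-400,40],"turn": [0,0,0]},
    {"jaw": 50,"translation": [-25,-400,40],"turn": [0,0,0]},
    {"jaw": 50,"translation": [-25,-400,40],"turn": [0,0,0]},
  ],
)

```text
time: 4.17
position: [0.5124, -0.1921, 0.2595]
tool_rot: [[-0.991, 0.136, -0.001], [0.136, 0.991, -0.0], [0.001, -0.0, -1.0]]
wrist_force: [0.1, 1.0, 0.3]
grip_width: 0.0425
grip_force: 0.0
```

>>> move_arm(
  moves=[
    {"jaw": 50,"translation": [0,0,0],"turn": [0,0,0]},
    {"jaw": 50,"translation": [0,0,0],"turn": [0,0,0]},
    {"jaw": 50,"translation": [0,0,0],"turn": [0,0,0]},
  ],
)

```text
time: 4.42
position: [0.5138, -0.1883, 0.2601]
tool_rot: [[-0.992, 0.129, 0.0], [0.129, 0.992, -0.0], [-0.0, -0.0, -1.0]]
wrist_force: [-0.0, -0.5, 0.3]
grip_width: 0.0428
grip_force: 0.0
```

```bash
cat > kl.py <<'E'
from h import *
im,d,cal=snap('wrist','w2.png')
P=cloud(cal,d);Z=P[...,2]
m=(Z>.09)&(Z<.125)&(np.hypot(P[...,0]-.513,P[...,1]+.19)<.06)
q=P[m];r=cv2.minAreaRect((q[:,:2]*1000).astype(np.float32));print('bar',m.sum(),q.mean(0),r)
m2=m&(Z>.110);q=P[m2];print('head',m2.sum(),cv2.minAreaRect((q[:,:2]*1000).astype(np.float32)))
E
python3 kl.py; python3 -c "
from h import *
go([.513,-.19,.084],173)
print(np.round(monitor.state()['joint_positions'],2))
im=cv2.imread('pics/w2.png')
cv2.imwrite('pics/w2c.png',cv2.resize(im[60:320,150:430],None,fx=2,fy=2))"
```

```text
bar 1358 [ 0.51070141 -0.19046072  0.11098817] ((513.52001953125, -191.0493621826172), (13.987930297851562, 101.85009765625), 82.52104949951172)
head 873 ((513.576416015625, -190.7790069580078), (13.88166332244873, 98.7332992553711), 83.89109802246094)
t 4.4667 pos [ 0.5138 -0.1884  0.2601] yaw 172.56 trans [  0.6  -1.7 176.1] turn [-0.01  0.02 -0.44]
[ 0.77  0.25 -0.63  1.83  0.16  1.12  1.53]
```

View pics/w2c.png

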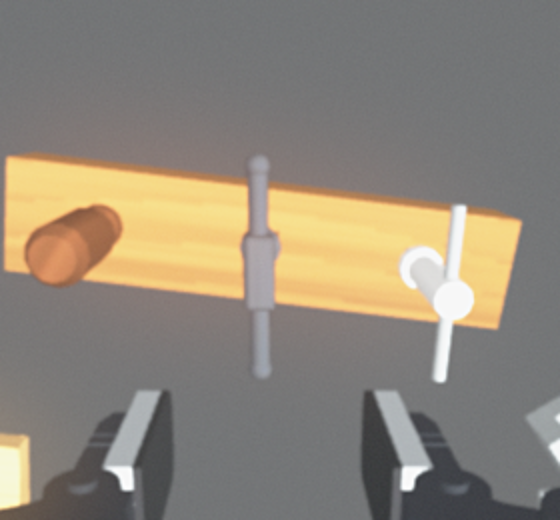

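Picture: the key stands between the open fingers' line, with its bar running vertically from (258,165) to (262,370). Awl and tap wrench are well clear on either side. Descend and grip.

>>> move_arm(
  moves=[
    {"jaw": 50,"translation": [0,-2.5,35],"turn": [0,0,0]},
    {"jaw": 50,"translation": [0,-2.5,70],"turn": [0,0,0]},
    {"jaw": 50,"translation": [0,-2.5,105],"turn": [0,0,0]},
    {"jaw": 50,"translation": [0,-2.5,135],"turn": [0,0,0]},
    {"jaw": 50,"translation": [0,-2.5,155],"turn": [0,0,0]},
    {"jaw": 50,"translation": [0,-2.5,170],"turn": [0,0,0]},
    {"jaw": 50,"translation": [0,-2.5,177],"turn": [0,0,0]},
    {"jaw": 50,"translation": [0,-2.5,177],"turn": [0,0,0]},
    {"jaw": 50,"translation": [0,-2.5,177],"turn": [0,0,0]},
  ],
)

```text
time: 5.22
position: [0.5137, -0.1913, 0.0833]
tool_rot: [[-0.992, 0.13, 0.0], [0.13, 0.992, 0.0], [-0.0, 0.0, -1.0]]
wrist_force: [-0.8, -0.1, 0.1]
grip_width: 0.043
grip_force: 0.0
```

>>> move_arm(
  moves=[
    {"jaw": 0,"translation": [0,0,0],"turn": [0,0,0]},
    {"jaw": 0,"translation": [0,0,0],"turn": [0,0,0]},
    {"jaw": 0,"translation": [0,0,0],"turn": [0,0,0]},
    {"jaw": 0,"translation": [0,0,0],"turn": [0,0,0]},
    {"jaw": 0,"translation": [0,0,0],"turn": [0,0,0]},
    {"jaw": 0,"translation": [0,0,0],"turn": [0,0,0]},
    {"jaw": 0,"translation": [0,0,0],"turn": [0,0,0]},
  ],
)

```text
time: 5.8
position: [0.514, -0.192, 0.084]
tool_rot: [[-0.991, 0.131, 0.002], [0.131, 0.991, -0.001], [-0.002, -0.001, -1.0]]
wrist_force: [-0.7, 0.1, 7.0]
grip_width: 0.0128
grip_force: 58.5
```

>>> move_arm(
  moves=[
    {"jaw": 0,"translation": [0,0,-15],"turn": [0,0,0]},
    {"jaw": 0,"translation": [0,0,-40],"turn": [0,0,0]},
    {"jaw": 0,"translation": [0,0,-75],"turn": [0,0,0]},
    {"jaw": 0,"translation": [0,0,-110],"turn": [0,0,0]},
    {"jaw": 0,"translation": [0,0,-145],"turn": [0,0,0]},
    {"jaw": 0,"translation": [0,0,-170],"turn": [0,0,0]},
    {"jaw": 0,"translation": [0,0,-175],"turn": [0,0,0]},
    {"jaw": 0,"translation": [0,0,-175],"turn": [0,0,0]},
  ],
)

```text
time: 6.47
position: [0.514, -0.192, 0.2599]
tool_rot: [[-0.991, 0.131, 0.003], [0.131, 0.991, -0.002], [-0.003, -0.002, -1.0]]
wrist_force: [0.2, -0.6, -3.9]
grip_width: 0.0128
grip_force: 59.0
```

```bash
python3 -c "
from h import *
s=monitor.state();print(s['grip_width'],s['wrist_force'],s['torque'])
go([.5402,.2153,.26],138.3)"
```

```text
0.012783697419950108 [ 0.1870015  -0.5901081  -3.86845149] [ 0.00136427 -0.04150867 -0.08121165]
t 6.4667 pos [ 0.514  -0.192   0.2599] yaw 172.46 trans [ 27.4 407.2  -0.8] turn [-3.000e-02  2.200e-01  3.416e+01]
```

>>> move_arm(
  moves=[
    {"jaw": 0,"translation": [1,15,0],"turn": [0,0,1]},
    {"jaw": 0,"translation": [3,45,0],"turn": [0,0,4]},
    {"jaw": 0,"translation": [5,80,0],"turn": [0,0,7]},
    {"jaw": 0,"translation": [8,120,0],"turn": [0,0,10]},
    {"jaw": 0,"translation": [11,160,0],"turn": [0,0,14]},
    {"jaw": 0,"translation": [14,200,0],"turn": [0,0,18]},
    {"jaw": 0,"translation": [17,240,0],"turn": [0,0,21]},
    {"jaw": 0,"translation": [19,280,0],"turn": [0,0,24]},
    {"jaw": 0,"translation": [22,320,0],"turn": [0,0,27]},
    {"jaw": 0,"translation": [24,355,0],"turn": [0,0,30]},
    {"jaw": 0,"translation": [26,385,0],"turn": [0,0,33]},
    {"jaw": 0,"translation": [27.4,407.2,0],"turn": [0,0,34.2]},
  ],
)

```text
time: 7.47
position: [0.5382, 0.2185, 0.2561]
tool_rot: [[-0.746, 0.666, -0.002], [0.666, 0.746, 0.0], [0.002, -0.001, -1.0]]
wrist_force: [-0.1, -0.1, -2.2]
grip_width: 0.0132
grip_force: 58.9
```

>>> move_arm(
  moves=[
    {"jaw": 0,"translation": [0,0,0],"turn": [0,0,0]},
    {"jaw": 0,"translation": [0,0,0],"turn": [0,0,0]},
    {"jaw": 0,"translation": [0,0,0],"turn": [0,0,0]},
    {"jaw": 0,"translation": [0,0,0],"turn": [0,0,0]},
  ],
)

```text
time: 7.8
position: [0.5393, 0.2142, 0.257]
tool_rot: [[-0.746, 0.666, -0.001], [0.666, 0.746, -0.001], [0.0, -0.001, -1.0]]
wrist_force: [0.2, -1.2, -2.2]
grip_width: 0.0128
grip_force: 59.0
```

```bash
python3 -c "
from h import *
go([.5402,.2153,.235],138.3)
o=[]
s=monitor.state();p=np.array(s['position'])
for c in ['wrist','scene','side']:
    im,d,cal=snap(c)
    for q in ([p[0],p[1],p[2]-.061],[.5402,.2153,.163],[p[0],p[1],p[2]+.024]): print(c,proj(cal,q).round(1))
    u,v=proj(cal,[.5402,.2153,.19]).astype(int); r=60 if c=='wrist' else 25
    o.append(cv2.resize(im[v-r:v+r,u-r:u+r],(260,400) if 0 else (266,266),interpolation=2))
cv2.imwrite('pics/s1.png',np.hstack(o)[...,::-1])"
```

```text
t 7.8 pos [0.5393 0.2142 0.257 ] yaw 138.23 trans [ 0.   1.4 22. ] turn [-0.07 -0.01 -0.07]
wrist [281.2 229.2]
wrist [283.4 214.6]
wrist [279.7 299.1]
scene [327.5 228.6]
scene [326.5 236.7]
scene [330.2 207.6]
side [241.5 259.5]
side [241.9 266.8]
side [238.9 239.3]
```

View pics/s1.png

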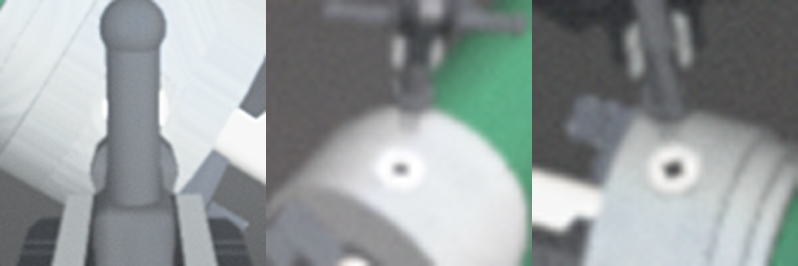

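```bash
python3 -c "
from h import *
o=[];print(np.round(monitor.state()['position'],4))
for c in ['scene','side']:
    cal=calibration(c);im=np.mean([get_image(c)[0].astype(float) for _ in range(3)],0)
    p=np.array(monitor.state()['position'])
    u,v=proj(cal,[.5402,.2153,.19]).astype(int); r=20
    C=cv2.resize(im[v-r-5:v+r-5,u-r:u+r].clip(0,255).astype(np.uint8),(400,400),interpolation=2)
    for q,col in (([p[0],p[1],p[2]-.061],(255,0,0)),([.5402,.2153,.163],(0,0,255)),([p[0],p[1],p[2]-.061+.030],(255,255,0)),([p[0],p[1],p[2]-.061+.06],(0,255,0))):
        x=(proj(cal,q)-[u-r,v-r-5]+.5)*10-.5; cv2.circle(C,tuple(x.astype(int)),3,col,-1)
    o.append(C)
cv2.imwrite('pics/s2.png',np.hstack(o)[...,::-1])"
```

```text
[0.5396 0.2145 0.2577]
```

View pics/s2.png

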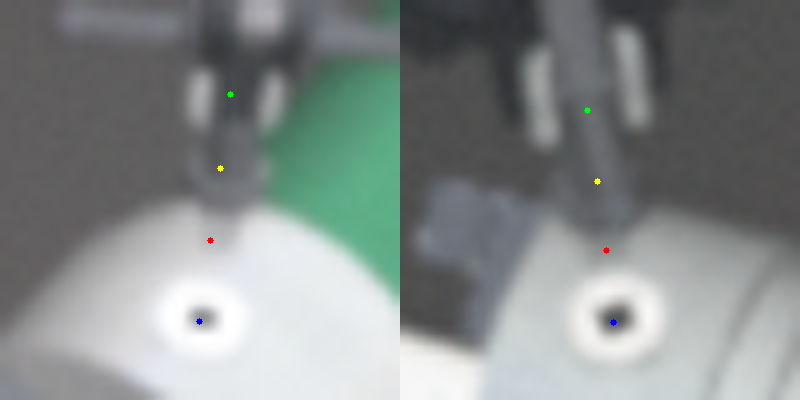

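Key tip and socket overlays agree within about 1 mm: the socket is seen at (204,318) and (617,319), and the key is on its predicted axis in both views. Descend slowly.

>>> move_arm(
  moves=[
    {"jaw": 0,"translation": [0,0,10],"turn": [0,0,0]},
    {"jaw": 0,"translation": [0,0,20],"turn": [0,0,0]},
    {"jaw": 0,"translation": [0,0,27],"turn": [0,0,0]},
    {"jaw": 0,"translation": [0,0,30],"turn": [0,0,0]},
    {"jaw": 0,"translation": [0,0,31],"turn": [0,0,0]},
    {"jaw": 0,"translation": [0,0,31],"turn": [0,0,0]},
  ],
)

```text
time: 8.75
position: [0.5393, 0.2156, 0.2264]
tool_rot: [[-0.747, 0.665, -0.001], [0.665, 0.747, 0.0], [0.0, -0.0, -1.0]]
wrist_force: [-0.1, -0.4, -2.3]
grip_width: 0.0134
grip_force: 59.0
```

>>> move_arm(
  moves=[
    {"jaw": 0,"translation": [0,0,1],"turn": [0,0,0]},
    {"jaw": 0,"translation": [0,0,1.5],"turn": [0,0,0]},
    {"jaw": 0,"translation": [0,0,2],"turn": [0,0,0]},
    {"jaw": 0,"translation": [0,0,2],"turn": [0,0,0]},
  ],
)

```text
time: 9.08
position: [0.5394, 0.2156, 0.2249]
tool_rot: [[-0.746, 0.665, 0.0], [0.665, 0.746, 0.0], [-0.0, 0.0, -1.0]]
wrist_force: [-1.1, -0.1, -2.4]
grip_width: 0.0127
grip_force: 59.0
```

>>> move_arm(
  moves=[
    {"jaw": 0,"translation": [-0.8,-0.2,0.5],"turn": [0,0,0]},
    {"jaw": 0,"translation": [-0.8,-0.2,1],"turn": [0,0,0]},
    {"jaw": 0,"translation": [-0.8,-0.2,1.5],"turn": [0,0,0]},
    {"jaw": 0,"translation": [-0.8,-0.2,2],"turn": [0,0,0]},
    {"jaw": 0,"translation": [-0.8,-0.2,2],"turn": [0,0,0]},
  ],
)

```text
time: 9.5
position: [0.5399, 0.2149, 0.2228]
tool_rot: [[-0.746, 0.665, 0.0], [0.665, 0.746, 0.0], [-0.0, 0.0, -1.0]]
wrist_force: [0.7, -0.0, -2.3]
grip_width: 0.0129
grip_force: 59.0
```

>>> move_arm(
  moves=[
    {"jaw": 0,"translation": [0,0,0.5],"turn": [0,0,0]},
    {"jaw": 0,"translation": [0,0,1],"turn": [0,0,0]},
    {"jaw": 0,"translation": [0,0,1.5],"turn": [0,0,0]},
    {"jaw": 0,"translation": [0,0,1.5],"turn": [0,0,0]},
  ],
)

```text
time: 9.83
position: [0.5399, 0.2147, 0.2212]
tool_rot: [[-0.746, 0.666, 0.0], [0.666, 0.746, -0.0], [-0.0, -0.0, -1.0]]
wrist_force: [1.3, -1.3, -1.7]
grip_width: 0.013
grip_force: 59.1
```

>>> move_arm(
  moves=[
    {"jaw": 0,"translation": [0,0,0.5],"turn": [0,0,0]},
    {"jaw": 0,"translation": [0,0,1],"turn": [0,0,0]},
    {"jaw": 0,"translation": [0,0,1.5],"turn": [0,0,0]},
    {"jaw": 0,"translation": [0,0,2],"turn": [0,0,0]},
  ],
)

```text
time: 10.17
position: [0.5399, 0.2148, 0.2192]
tool_rot: [[-0.746, 0.666, 0.0], [0.666, 0.746, -0.0], [-0.0, -0.0, -1.0]]
wrist_force: [1.7, -2.4, -1.8]
grip_width: 0.0134
grip_force: 59.1
```

>>> move_arm(
  moves=[
    {"jaw": 0,"translation": [0,0,0.5],"turn": [0,0,0]},
    {"jaw": 0,"translation": [0,0,1],"turn": [0,0,0]},
    {"jaw": 0,"translation": [0,0,1.5],"turn": [0,0,0]},
    {"jaw": 0,"translation": [0,0,2],"turn": [0,0,0]},
  ],
)

```text
time: 10.5
position: [0.5399, 0.2148, 0.2173]
tool_rot: [[-0.746, 0.665, 0.0], [0.665, 0.746, -0.0], [-0.0, 0.0, -1.0]]
wrist_force: [1.9, -3.1, -1.8]
grip_width: 0.0134
grip_force: 59.1
```

>>> move_arm(
  moves=[
    {"jaw": 0,"translation": [-0.4,0,1],"turn": [0,0,0]},
    {"jaw": 0,"translation": [-0.7,0,3],"turn": [0,0,0]},
    {"jaw": 0,"translation": [-0.7,0,5],"turn": [0,0,0]},
    {"jaw": 0,"translation": [-0.7,0,7],"turn": [0,0,0]},
    {"jaw": 0,"translation": [-0.7,0,9],"turn": [0,0,0]},
    {"jaw": 0,"translation": [-0.7,0,10],"turn": [0,0,0]},
  ],
)

```text
time: 11.0
position: [0.5402, 0.2145, 0.2069]
tool_rot: [[-0.747, 0.665, -0.0], [0.665, 0.747, 0.0], [0.0, -0.0, -1.0]]
wrist_force: [0.1, -2.1, -1.8]
grip_width: 0.013
grip_force: 59.0
```

>>> move_arm(
  moves=[
    {"jaw": 0,"translation": [0,0,1],"turn": [0,0,0]},
    {"jaw": 0,"translation": [0,0,2],"turn": [0,0,0]},
    {"jaw": 0,"translation": [0,0,3],"turn": [0,0,0]},
    {"jaw": 0,"translation": [0,0,3],"turn": [0,0,0]},
  ],
)

```text
time: 11.33
position: [0.5402, 0.2145, 0.2041]
tool_rot: [[-0.747, 0.665, -0.0], [0.665, 0.747, 0.0], [0.0, -0.0, -1.0]]
wrist_force: [-0.5, -1.3, -3.4]
grip_width: 0.0131
grip_force: 59.0
```

>>> move_arm(
  moves=[
    {"jaw": 0,"translation": [0,0,0.5],"turn": [0,0,0]},
    {"jaw": 0,"translation": [0,0,1],"turn": [0,0,0]},
    {"jaw": 0,"translation": [0,0,1],"turn": [0,0,0]},
    {"jaw": 0,"translation": [0,0,1],"turn": [0,0,0]},
  ],
)

```text
time: 11.67
position: [0.5405, 0.2146, 0.2039]
tool_rot: [[-0.746, 0.665, 0.001], [0.665, 0.746, 0.0], [-0.0, 0.0, -1.0]]
wrist_force: [-2.5, -2.6, 4.9]
grip_width: 0.0129
grip_force: 60.2
```

```bash
python3 -c "
from h import *
s=monitor.state();print(s['wrist_force'],s['torque'],np.round(s['joint_positions'],2))"
```

```text
[-2.52674736 -2.60493817  4.86200369] [-0.73264992  0.58554011 -0.02635738] [ 0.08  0.38 -0.72  1.81  0.29  1.05  0.1 ]
```

>>> move_arm(
  moves=[
    {"jaw": 0,"translation": [0,0,0],"turn": [0,0,3]},
    {"jaw": 0,"translation": [0,0,0],"turn": [0,0,7]},
    {"jaw": 0,"translation": [0,0,0],"turn": [0,0,11]},
    {"jaw": 0,"translation": [0,0,0],"turn": [0,0,15]},
    {"jaw": 0,"translation": [0,0,0],"turn": [0,0,19]},
    {"jaw": 0,"translation": [0,0,0],"turn": [0,0,23]},
    {"jaw": 0,"translation": [0,0,0],"turn": [0,0,27]},
    {"jaw": 0,"translation": [0,0,0],"turn": [0,0,31]},
    {"jaw": 0,"translation": [0,0,0],"turn": [0,0,34]},
    {"jaw": 0,"translation": [0,0,0],"turn": [0,0,36]},
    {"jaw": 0,"translation": [0,0,0],"turn": [0,0,36]},
  ],
)

```text
time: 12.58
position: [0.5401, 0.214, 0.2038]
tool_rot: [[-0.21, 0.978, -0.0], [0.978, 0.21, -0.001], [-0.001, -0.0, -1.0]]
wrist_force: [-5.1, -6.4, 8.3]
grip_width: 0.0131
grip_force: 60.6
```

```bash
python3 -c "
from h import *
s=monitor.state();print(s['wrist_force'],s['torque'],np.round(s['joint_positions'],2));go(s['position'],90)"
```

```text
[-5.113546   -6.38769706  8.31921056] [-1.57533235  1.32070388  0.07726407] [-0.01  0.36 -0.59  1.82  0.23  1.03 -0.48]
t 12.5833 pos [0.5401 0.214  0.2038] yaw 102.13 trans [0. 0. 0.] turn [-0.02  0.06 12.13]
```

>>> move_arm(
  moves=[
    {"jaw": 0,"translation": [-0.4,-0.5,-0.3],"turn": [0,0,3]},
    {"jaw": 0,"translation": [-0.4,-0.5,-0.3],"turn": [0,0,6]},
    {"jaw": 0,"translation": [-0.4,-0.5,-0.3],"turn": [0,0,9]},
    {"jaw": 0,"translation": [-0.4,-0.5,-0.3],"turn": [0,0,12]},
    {"jaw": 0,"translation": [-0.4,-0.5,-0.3],"turn": [0,0,12]},
  ],
)

```text
time: 13.0
position: [0.5397, 0.2137, 0.2038]
tool_rot: [[-0.001, 1.0, -0.0], [1.0, 0.001, -0.001], [-0.001, -0.0, -1.0]]
wrist_force: [-4.2, -4.5, 4.5]
grip_width: 0.0134
grip_force: 60.0
```

```bash
python3 -c "
from h import *
s=monitor.state();print(s['wrist_force'],s['torque'],np.round(s['joint_positions'],2));go(s['position'],90)"
```

```text
[-4.22003713 -4.54458299  4.45262786] [-1.14710897  0.96781871  0.07323573] [-0.04  0.35 -0.55  1.82  0.21  1.03 -0.67]
t 13.0 pos [0.5397 0.2137 0.2038] yaw 90.08 trans [0. 0. 0.] turn [-0.02  0.04  0.08]
```

>>> move_arm(
  moves=[
    {"jaw": 0,"translation": [-0.3,-0.3,0],"turn": [0,0,3]},
    {"jaw": 0,"translation": [-0.3,-0.3,0],"turn": [0,0,6]},
    {"jaw": 0,"translation": [-0.3,-0.3,0],"turn": [0,0,8]},
    {"jaw": 0,"translation": [-0.3,-0.3,0],"turn": [0,0,8]},
  ],
)

```text
time: 13.33
position: [0.5395, 0.2136, 0.2039]
tool_rot: [[0.136, 0.991, -0.0], [0.991, -0.136, -0.0], [-0.0, -0.0, -1.0]]
wrist_force: [-3.2, -4.2, 4.9]
grip_width: 0.0126
grip_force: 60.0
```

```bash
python3 -c "
from h import *
s=monitor.state();print(s['wrist_force'],s['torque'],np.round(s['joint_positions'],2));go(s['position'],90)"
```

```text
[-3.16207674 -4.20534264  4.86540199] [-0.92415948  0.94440918  0.03851343] [-0.06  0.34 -0.53  1.82  0.2   1.02 -0.8 ]
t 13.3333 pos [0.5395 0.2136 0.2039] yaw 82.19 trans [0. 0. 0.] turn [-0.    0.02 -7.81]
```

>>> move_arm(
  moves=[
    {"jaw": 0,"translation": [0,0,0],"turn": [0,0,3]},
    {"jaw": 0,"translation": [0,0,0],"turn": [0,0,6]},
    {"jaw": 0,"translation": [0,0,0],"turn": [0,0,9]},
    {"jaw": 0,"translation": [0,0,0],"turn": [0,0,9]},
  ],
)

```text
time: 13.67
position: [0.5394, 0.2137, 0.2039]
tool_rot: [[0.289, 0.957, -0.0], [0.957, -0.289, -0.0], [-0.0, -0.0, -1.0]]
wrist_force: [-3.6, -3.7, 5.7]
grip_width: 0.0129
grip_force: 60.1
```

```bash
python3 -c "
from h import *
s=monitor.state();print(s['wrist_force'],s['torque'],np.round(s['joint_positions'],2));go(s['position'],90)"
```

```text
[-3.63704523 -3.68550487  5.71398034] [-0.99040025  1.19468619  0.09425951] [-0.08  0.34 -0.5   1.83  0.19  1.02 -0.95]
t 13.6667 pos [0.5394 0.2137 0.2039] yaw 73.19 trans [0. 0. 0.] turn [-1.000e-02  2.000e-02 -1.681e+01]
```

>>> move_arm(
  moves=[
    {"jaw": 0,"translation": [0,0,0],"turn": [0,0,3]},
    {"jaw": 0,"translation": [0,0,0],"turn": [0,0,6]},
    {"jaw": 0,"translation": [0,0,0],"turn": [0,0,8]},
    {"jaw": 0,"translation": [0,0,0],"turn": [0,0,8]},
  ],
)

```text
time: 14.0
position: [0.5393, 0.2137, 0.2038]
tool_rot: [[0.418, 0.908, -0.0], [0.908, -0.418, -0.0], [-0.0, -0.0, -1.0]]
wrist_force: [-5.6, -2.8, 5.2]
grip_width: 0.013
grip_force: 60.3
```

```bash
python3 -c "
from h import *
s=monitor.state();print(s['wrist_force'],s['torque'],s['effort'][-1],np.round(s['joint_positions'],2));go(s['position'],90)
o=[]
for c in ['wrist','scene','side']:
    im,d,cal=snap(c)
    u,v=proj(cal,[.5397,.2145,.20]).astype(int); r=90 if c=='wrist' else 30
    v=min(v,420-r)
    o.append(cv2.resize(im[v-r:v+r,u-r:u+r],(266,266),interpolation=2))
cv2.imwrite('pics/s3.png',np.hstack(o)[...,::-1])"
```

```text
[-5.61296144 -2.79146084  5.16233609] [-0.97455736  1.29321527  0.34503614] -1.6529127582907677 [-0.1   0.34 -0.47  1.83  0.18  1.02 -1.08]
t 14.0 pos [0.5393 0.2137 0.2038] yaw 65.27 trans [0. 0. 0.] turn [-2.000e-02  2.000e-02 -2.473e+01]
```

View pics/s3.png

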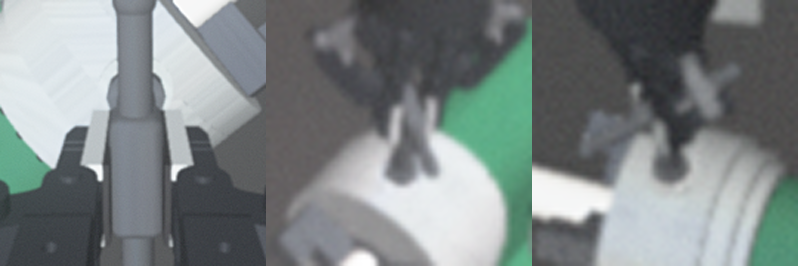

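Picture: the key is seated in the pinion (collar at the mouth in both side views) and still square in the fingers. The moment has jumped to 0.35 N m, so the stop has been met. A little more to make sure.

>>> move_arm(
  moves=[
    {"jaw": 0,"translation": [0,0,0],"turn": [0,0,1.5]},
    {"jaw": 0,"translation": [0,0,0],"turn": [0,0,3]},
    {"jaw": 0,"translation": [0,0,0],"turn": [0,0,3]},
    {"jaw": 0,"translation": [0,0,0],"turn": [0,0,3]},
    {"jaw": 0,"translation": [0,0,0],"turn": [0,0,3]},
  ],
)

```text
time: 14.57
position: [0.5393, 0.2137, 0.2039]
tool_rot: [[0.463, 0.886, -0.0], [0.886, -0.463, -0.0], [-0.0, -0.0, -1.0]]
wrist_force: [-5.6, -3.9, 5.5]
grip_width: 0.0133
grip_force: 60.4
```

```bash
python3 -c "
from h import *
s=monitor.state();print(s['wrist_force'],s['torque'],s['effort'][-1]);go(s['position'],90)"
```

```text
[-5.57177642 -3.94637481  5.46331913] [-0.85756864  1.41702707  0.37577351] -0.3796498943120241
t 14.5667 pos [0.5393 0.2137 0.2039] yaw 62.41 trans [0. 0. 0.] turn [-2.000e-02  2.000e-02 -2.759e+01]
```

>>> move_arm(
  moves=[
    {"jaw": 0,"translation": [0,0,0],"turn": [0,0,-2]},
    {"jaw": 0,"translation": [0,0,0],"turn": [0,0,-4]},
    {"jaw": 0,"translation": [0,0,-1],"turn": [0,0,-4]},
    {"jaw": 0,"translation": [0,0,-4],"turn": [0,0,-4]},
    {"jaw": 0,"translation": [0,0,-8],"turn": [0,0,-4]},
    {"jaw": 0,"translation": [0,0,-14],"turn": [0,0,-4]},
    {"jaw": 0,"translation": [0,0,-20],"turn": [0,0,-4]},
    {"jaw": 0,"translation": [0,0,-28],"turn": [0,0,-4]},
    {"jaw": 0,"translation": [0,0,-40],"turn": [0,0,-4]},
    {"jaw": 0,"translation": [0,0,-56],"turn": [0,0,-4]},
    {"jaw": 0,"translation": [0,0,-58],"turn": [0,0,-4]},
    {"jaw": 0,"translation": [0,0,-58],"turn": [0,0,-4]},
  ],
)

```text
time: 15.57
position: [0.5405, 0.2142, 0.2636]
tool_rot: [[0.402, 0.916, 0.003], [0.916, -0.402, 0.001], [0.003, 0.003, -1.0]]
wrist_force: [0.2, -0.1, -2.2]
grip_width: 0.013
grip_force: 63.2
```

```bash
python3 -c "
from h import *
s=monitor.state();print(s['wrist_force'],s['torque'],s['grip_width']);go([.514,-.192,.26],172.5)
im,d,cal=snap('wrist')
P=cloud(cal,d);p=s['position'];Z=P[...,2]
m=(Z>p[2]+.019)&(Z<p[2]+.034)&(np.hypot(P[...,0]-p[0],P[...,1]-p[1])<.06)&(np.indices(d.shape)[0]<300)
q=P[m][:,:2]*1000;print(m.sum(),q.mean(0),np.linalg.svd(q-q.mean(0),full_matrices=False)[2][0],cv2.minAreaRect(q.astype(np.float32)))
cv2.imwrite('pics/s4.png',im[...,::-1])"
```

```text
[ 0.24799492 -0.08901789 -2.23867983] [-0.01005037 -0.00953257  0.00769106] 0.012966310033879495
t 15.5667 pos [0.5405 0.2142 0.2636] yaw 66.28 trans [-382.6  139.1    3. ] turn [ 2.4000e-01  4.0000e-02 -1.0622e+02]
4956 [550.87325096 235.80949224] [-0.39447983 -0.9189046 ] ((557.0632934570312, 234.35476684570312), (50.754615783691406, 38.24617385864258), 47.04448318481445)
```

View pics/s4.png

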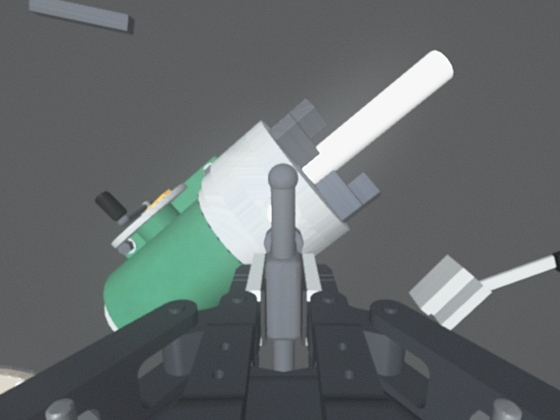

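Key sits square in the fingers, as the bar runs vertically at column 283. On the way back I'll stop briefly to check the pinion's angle.

>>> move_arm(
  moves=[
    {"jaw": 0,"translation": [-10,4,0],"turn": [0,0,0]},
    {"jaw": 0,"translation": [-35,13,0],"turn": [0,0,0]},
    {"jaw": 0,"translation": [-65,25,0],"turn": [0,0,0]},
    {"jaw": 0,"translation": [-90,36,0],"turn": [0,0,0]},
    {"jaw": 0,"translation": [-90,36,0],"turn": [0,0,0]},
    {"jaw": 0,"translation": [-90,36,0],"turn": [0,0,0]},
  ],
)

```text
time: 16.12
position: [0.5363, 0.1142, 0.261]
tool_rot: [[0.405, 0.914, -0.001], [0.914, -0.405, -0.001], [-0.001, -0.0, -1.0]]
wrist_force: [0.8, 0.3, -3.2]
grip_width: 0.0127
grip_force: 63.1
```

```bash
python3 -c "
from h import *
im,d,cal=snap('wrist')
u,v=proj(cal,[.5402,.2148,.163]);print(u,v)
k=8;u0,v0=int(u)-20,int(v)-20
g=cv2.cvtColor(im,cv2.COLOR_RGB2GRAY)[v0:v0+40,u0:u0+40]
G=cv2.resize(g,None,fx=k,fy=k,interpolation=cv2.INTER_CUBIC)
for th in (130,160,190):
    cs,_=cv2.findContours((G<th).astype(np.uint8),0,1)
    for c in cs:
        if not 2000<cv2.contourArea(c)<20000: continue
        W=np.array([plane(cal,(x+.5)/k-.5+u0,(y+.5)/k-.5+v0,.163)[:2] for x,y in c[:,0].astype(float)])*1000
        print('hole',th,cv2.minAreaRect(W.astype(np.float32)))
go([.514,-.192,.26],172.5)"
```

```text
225.65678738353418 78.73819076665406
hole 130 ((540.3124389648438, 215.31202697753906), (9.408429145812988, 9.405016899108887), 87.13941192626953)
hole 160 ((540.3118286132812, 215.2954864501953), (9.788772583007812, 9.778973579406738), 87.35279083251953)
hole 190 ((540.31494140625, 215.30311584472656), (10.1494722366333, 10.14372444152832), 87.34521484375)
t 16.1667 pos [0.5362 0.1158 0.2612] yaw 66.21 trans [-290.6  103.8    1.2] turn [-4.0000e-02 -1.0000e-02 -1.0629e+02]
```

```bash
python3 -c "
from h import *
go([.5397,.2147,.255],87)"
```

```text
t 16.1667 pos [0.5362 0.1158 0.2612] yaw 66.21 trans [ 91.9 -36.7   6.2] turn [-3.000e-02  2.000e-02 -2.079e+01]
```

The hole turned 51° (0.89 rad), but the tool turned 76°. I have time to spare, so I'll reseat the key and confirm the stop.

>>> move_arm(
  moves=[
    {"jaw": 0,"translation": [20,-8,2],"turn": [0,0,-5]},
    {"jaw": 0,"translation": [50,-20,4],"turn": [0,0,-11]},
    {"jaw": 0,"translation": [75,-30,6],"turn": [0,0,-17]},
    {"jaw": 0,"translation": [92,-36.7,6],"turn": [0,0,-20.8]},
    {"jaw": 0,"translation": [92,-36.7,15],"turn": [0,0,-20.8]},
    {"jaw": 0,"translation": [92,-36.7,25],"turn": [0,0,-20.8]},
    {"jaw": 0,"translation": [92,-36.7,32],"turn": [0,0,-20.8]},
    {"jaw": 0,"translation": [92,-36.7,32],"turn": [0,0,-20.8]},
    {"jaw": 0,"translation": [92,-36.7,32],"turn": [0,0,-20.8]},
  ],
)

```text
time: 16.92
position: [0.5397, 0.2149, 0.229]
tool_rot: [[0.052, 0.999, -0.001], [0.999, -0.052, -0.001], [-0.001, -0.001, -1.0]]
wrist_force: [-0.2, 0.2, -3.2]
grip_width: 0.0129
grip_force: 63.1
```

```bash
python3 -c "
from h import *
go([.5397,.2147,.222],87)"
```

```text
t 16.9167 pos [0.5397 0.2149 0.229 ] yaw 87.01 trans [-0.2  0.   7. ] turn [-0.06  0.04  0.01]
```

>>> move_arm(
  moves=[
    {"jaw": 0,"translation": [0,0,2],"turn": [0,0,0]},
    {"jaw": 0,"translation": [0,0,4],"turn": [0,0,0]},
    {"jaw": 0,"translation": [0,0,5],"turn": [0,0,0]},
    {"jaw": 0,"translation": [0,0,6],"turn": [0,0,0]},
    {"jaw": 0,"translation": [0,0,7],"turn": [0,0,0]},
    {"jaw": 0,"translation": [0,0,7],"turn": [0,0,0]},
  ],
)

```text
time: 17.42
position: [0.5402, 0.2158, 0.2232]
tool_rot: [[0.051, 0.999, 0.001], [0.999, -0.051, 0.0], [0.0, 0.001, -1.0]]
wrist_force: [-1.7, -2.4, 5.1]
grip_width: 0.0131
grip_force: 64.1
```

>>> move_arm(
  moves=[
    {"jaw": 0,"translation": [0,0,0.5],"turn": [0,0,0]},
    {"jaw": 0,"translation": [0,0,1],"turn": [0,0,0]},
    {"jaw": 0,"translation": [0,0,1.5],"turn": [0,0,0]},
    {"jaw": 0,"translation": [0,0,2],"turn": [0,0,0]},
    {"jaw": 0,"translation": [0,0,2.5],"turn": [0,0,0]},
  ],
)

```text
time: 17.83
position: [0.5408, 0.2162, 0.2223]
tool_rot: [[0.051, 0.999, 0.003], [0.999, -0.051, 0.001], [0.001, 0.003, -1.0]]
wrist_force: [-5.6, -3.9, 27.2]
grip_width: 0.0133
grip_force: 67.4
```

>>> move_arm(
  moves=[
    {"jaw": 0,"translation": [0,0,-4],"turn": [0,0,0]},
    {"jaw": 0,"translation": [0,0,-6],"turn": [0,0,0]},
    {"jaw": 0,"translation": [0,0,-6],"turn": [0,0,0]},
  ],
)

```text
time: 18.08
position: [0.54, 0.2158, 0.2265]
tool_rot: [[0.051, 0.999, 0.001], [0.999, -0.051, 0.0], [0.0, 0.001, -1.0]]
wrist_force: [-0.4, -0.3, -2.9]
grip_width: 0.0127
grip_force: 63.1
```

```bash
python3 -c "
from h import *
go([.5397,.2147,.227],87)
s=monitor.state();p=s['position']
o=[]
for c in ['wrist','scene','side']:
    cal=calibration(c);im=np.mean([get_image(c)[0].astype(float) for _ in range(2)],0).astype(np.uint8)
    q=[.540,.215,.19] if c!='wrist' else [p[0],p[1],p[2]+.03]
    u,v=proj(cal,q).astype(int); r=70 if c=='wrist' else 22
    v=min(v,420-r)
    C=cv2.resize(im[v-r:v+r,u-r:u+r],(266,266),interpolation=2)
    for h in (-.061,-.031,.0): cv2.circle(C,tuple((((proj(cal,[p[0],p[1],p[2]+h])-[u-r,v-r]+.5)*133/r)).astype(int)),2,(255,0,0),-1)
    o.append(C)
cv2.imwrite('pics/s5.png',np.hstack(o)[...,::-1])"
```

```text
t 18.0833 pos [0.54   0.2158 0.2265] yaw 87.09 trans [-1.1 -0.2 -0.5] turn [ 0.03 -0.02  0.09]
```

View pics/s5.png

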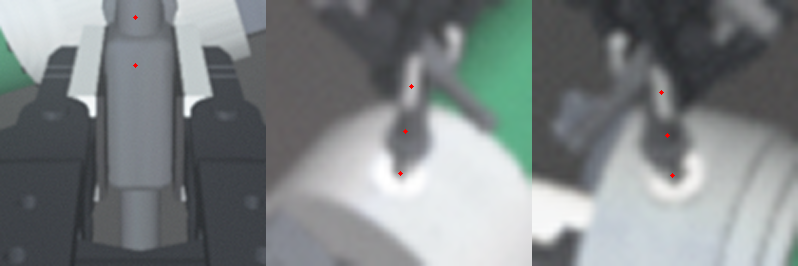

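Rethinking: the hole sat 21° back from where the key left it. Only the hard stop's spring can do that, so the pinion rests at the stop. The turn of 0.89 rad is also within the expected 0.7–1.0. The tightening is done, so I'm taking the key back.

>>> move_arm(
  moves=[
    {"jaw": 0,"translation": [0,0,-15],"turn": [0,0,0]},
    {"jaw": 0,"translation": [0,0,-38],"turn": [0,0,0]},
    {"jaw": 0,"translation": [-25,0,-38],"turn": [0,0,-5]},
    {"jaw": 0,"translation": [-60,-2,-38],"turn": [0,0,-11]},
    {"jaw": 0,"translation": [-95,-4,-38],"turn": [0,0,-18]},
    {"jaw": 0,"translation": [-130,-5,-38],"turn": [0,0,-25]},
    {"jaw": 0,"translation": [-165,-5,-38],"turn": [0,0,-32]},
    {"jaw": 0,"translation": [-200,-5,-38],"turn": [0,0,-39]},
    {"jaw": 0,"translation": [-235,-5,-38],"turn": [0,0,-46]},
    {"jaw": 0,"translation": [-270,-5,-38],"turn": [0,0,-52]},
    {"jaw": 0,"translation": [-295,-5,-38],"turn": [0,0,-57]},
    {"jaw": 0,"translation": [-305,-5,-38],"turn": [0,0,-60]},
  ],
)

```text
time: 19.38
position: [0.5186, -0.0934, 0.2639]
tool_rot: [[-0.84, 0.542, -0.001], [0.542, 0.84, -0.001], [-0.0, -0.001, -1.0]]
wrist_force: [0.4, -0.9, -2.4]
grip_width: 0.0133
grip_force: 63.1
```

```bash
python3 -c "
from h import *
go([.514,-.192,.265],172.5)"
```

```text
t 19.3833 pos [ 0.5186 -0.0934  0.2639] yaw 147.19 trans [-49.6 -85.3  -1. ] turn [-7.000e-02 -1.000e-02 -2.531e+01]
```

>>> move_arm(
  moves=[
    {"jaw": 0,"translation": [-8,-15,0],"turn": [0,0,-5]},
    {"jaw": 0,"translation": [-22,-38,0],"turn": [0,0,-11]},
    {"jaw": 0,"translation": [-36,-62,0],"turn": [0,0,-18]},
    {"jaw": 0,"translation": [-46,-80,0],"turn": [0,0,-24]},
    {"jaw": 0,"translation": [-49.6,-85.3,0],"turn": [0,0,-25.3]},
    {"jaw": 0,"translation": [-49.6,-85.3,0],"turn": [0,0,-25.3]},
    {"jaw": 0,"translation": [-49.6,-85.3,0],"turn": [0,0,-25.3]},
  ],
)

```text
time: 19.97
position: [0.5146, -0.1869, 0.2639]
tool_rot: [[-0.991, 0.134, -0.0], [0.134, 0.991, 0.001], [0.0, 0.001, -1.0]]
wrist_force: [0.9, 0.3, -2.1]
grip_width: 0.0129
grip_force: 63.1
```

```bash
python3 -c "
from h import *
go([.514,-.192,.20],172.5)
s=monitor.state();p=np.array(s['position']);R=np.array(s['tool_rot'])
im,d,cal=snap('wrist');P=cloud(cal,d);L=(P-p)@R*1000   # tool coords
m=(L[...,2]<-15)&(L[...,2]>-45)&(abs(L[...,1])<7)&(L[...,0]<60)&(L[...,0]>-30)
for a in range(-20,60,8):
    b=m&(L[...,0]>=a)&(L[...,0]<a+8)&(abs(L[...,1])<2)
    if b.sum(): print(a,b.sum(),np.percentile(L[...,2][b],[5,50]).round(1))
b=m&(L[...,0]>22);print('bar y vs x',np.polyfit(L[...,0][b],L[...,1][b],1), L[...,0][m].max())
o=[]
for c in ['scene','side']:
    cal=calibration(c);im=np.mean([get_image(c)[0].astype(float) for _ in range(3)],0).astype(np.uint8)
    u,v=proj(cal,p-[0,0,.03]).astype(int); r=25
    C=cv2.resize(im[v-r:v+r,u-r:u+r],(400,400),interpolation=2)
    for h in (-.061,-.046,-.031,.0): cv2.circle(C,tuple((((proj(cal,p+[0,0,h])-[u-r,v-r]+.5)*200/r)).astype(int)),2,(255,0,0),-1)
    o.append(C)
cv2.imwrite('pics/s6.png',np.hstack(o)[...,::-1])"
```

```text
t 19.9667 pos [ 0.5146 -0.1869  0.2639] yaw 172.28 trans [-0.1 -5.1 63.9] turn [ 0.03 -0.01 -0.22]
-20 134 [-29.6 -28.6]
-12 198 [-30.1 -29.3]
-4 205 [-30.2 -29.3]
4 217 [-30.2 -29.2]
12 262 [-29.9 -28.3]
20 227 [-27.1 -26.1]
28 234 [-27.1 -26.1]
36 241 [-27.2 -26.2]
44 275 [-28.  -26.5]
bar y vs x [-0.00752683  1.06561841] 51.962843501662846
```

View pics/s6.png

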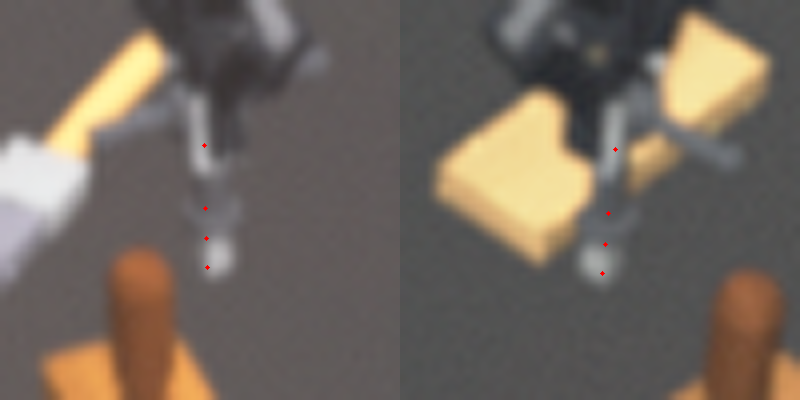

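Picture: the key hangs upright above the rack. Its bright tip is at (218,258) in scene and (600,262) in side, about 1 mm from prediction. Depth along the bar shows no tilt. Settle, then lower.

>>> move_arm(
  moves=[
    {"jaw": 0,"translation": [0,-2,25],"turn": [0,0,0]},
    {"jaw": 0,"translation": [0,-4,60],"turn": [0,0,0]},
    {"jaw": 0,"translation": [0,-5,95],"turn": [0,0,0]},
    {"jaw": 0,"translation": [0,-5,125],"turn": [0,0,0]},
    {"jaw": 0,"translation": [0,-5,140],"turn": [0,0,0]},
    {"jaw": 0,"translation": [0,-5,145],"turn": [0,0,0]},
    {"jaw": 0,"translation": [0,-5,145],"turn": [0,0,0]},
    {"jaw": 0,"translation": [0,-5,145],"turn": [0,0,0]},
    {"jaw": 0,"translation": [0,-5,145],"turn": [0,0,0]},
  ],
)

```text
time: 21.07
position: [0.5149, -0.1922, 0.1205]
tool_rot: [[-0.991, 0.132, 0.002], [0.132, 0.991, -0.001], [-0.002, -0.0, -1.0]]
wrist_force: [-0.3, 0.4, -2.4]
grip_width: 0.0132
grip_force: 63.0
```

```bash
python3 -c "
from h import *
go([.5145,-.1925,.086],172.5)"
```

```text
t 21.0667 pos [ 0.5149 -0.1922  0.1205] yaw 172.39 trans [ 0.4 -0.3 34.5] turn [-0.03  0.12 -0.11]
```

>>> move_arm(
  moves=[
    {"jaw": 0,"translation": [0.4,-0.3,5],"turn": [0,0,0]},
    {"jaw": 0,"translation": [0.4,-0.3,10],"turn": [0,0,0]},
    {"jaw": 0,"translation": [0.4,-0.3,14],"turn": [0,0,0]},
    {"jaw": 0,"translation": [0.4,-0.3,17],"turn": [0,0,0]},
    {"jaw": 0,"translation": [0.4,-0.3,20],"turn": [0,0,0]},
    {"jaw": 0,"translation": [0.4,-0.3,20],"turn": [0,0,0]},
  ],
)

```text
time: 21.57
position: [0.5132, -0.1922, 0.0984]
tool_rot: [[-0.991, 0.132, -0.001], [0.132, 0.991, 0.0], [0.001, 0.0, -1.0]]
wrist_force: [0.3, -1.3, -2.5]
grip_width: 0.013
grip_force: 63.1
```

>>> move_arm(
  moves=[
    {"jaw": 0,"translation": [0,0,3],"turn": [0,0,0]},
    {"jaw": 0,"translation": [0,0,6],"turn": [0,0,0]},
    {"jaw": 0,"translation": [0,0,9],"turn": [0,0,0]},
    {"jaw": 0,"translation": [0,0,12],"turn": [0,0,0]},
    {"jaw": 0,"translation": [0,0,13],"turn": [0,0,0]},
    {"jaw": 0,"translation": [0,0,13],"turn": [0,0,0]},
  ],
)

```text
time: 22.07
position: [0.5134, -0.1923, 0.0857]
tool_rot: [[-0.991, 0.132, -0.0], [0.132, 0.991, 0.0], [0.0, 0.0, -1.0]]
wrist_force: [0.1, -0.9, -2.2]
grip_width: 0.0131
grip_force: 63.1
```

Now in the hole. Lower to the collar contact, then release.

>>> move_arm(
  moves=[
    {"jaw": 0,"translation": [0,0,0.7],"turn": [0,0,0]},
    {"jaw": 0,"translation": [0,0,1.5],"turn": [0,0,0]},
    {"jaw": 0,"translation": [0,0,1.5],"turn": [0,0,0]},
  ],
)

```text
time: 22.32
position: [0.5136, -0.1923, 0.0846]
tool_rot: [[-0.991, 0.132, 0.0], [0.132, 0.991, 0.0], [-0.0, 0.0, -1.0]]
wrist_force: [-0.4, 0.7, -2.2]
grip_width: 0.0131
grip_force: 63.1
```

>>> move_arm(
  moves=[
    {"jaw": 20,"translation": [0,0,0],"turn": [0,0,0]},
    {"jaw": 30,"translation": [0,0,0],"turn": [0,0,0]},
    {"jaw": 45,"translation": [0,0,0],"turn": [0,0,0]},
    {"jaw": 45,"translation": [0,0,0],"turn": [0,0,0]},
    {"jaw": 45,"translation": [0,0,0],"turn": [0,0,0]},
    {"jaw": 45,"translation": [0,0,0],"turn": [0,0,0]},
  ],
)

```text
time: 22.82
position: [0.5136, -0.1924, 0.0846]
tool_rot: [[-0.991, 0.133, 0.0], [0.133, 0.991, 0.0], [-0.0, 0.0, -1.0]]
wrist_force: [-0.7, -0.3, -0.3]
grip_width: 0.0384
grip_force: 0.0
```

>>> move_arm(
  moves=[
    {"jaw": 45,"translation": [0,0,-10],"turn": [0,0,0]},
    {"jaw": 45,"translation": [0,0,-30],"turn": [0,0,0]},
    {"jaw": 45,"translation": [0,0,-60],"turn": [0,0,0]},
    {"jaw": 45,"translation": [0,0,-95],"turn": [0,0,0]},
    {"jaw": 45,"translation": [0,0,-130],"turn": [0,0,0]},
    {"jaw": 45,"translation": [0,0,-165],"turn": [0,0,0]},
    {"jaw": 45,"translation": [0,0,-178],"turn": [0,0,0]},
    {"jaw": 45,"translation": [0,0,-178],"turn": [0,0,0]},
    {"jaw": 45,"translation": [0,0,-178],"turn": [0,0,0]},
    {"jaw": 45,"translation": [0,0,-178],"turn": [0,0,0]},
  ],
)

```text
time: 23.65
position: [0.513, -0.1923, 0.2621]
tool_rot: [[-0.991, 0.132, -0.001], [0.132, 0.991, 0.0], [0.001, 0.0, -1.0]]
wrist_force: [-0.2, 0.4, -0.6]
grip_width: 0.0386
grip_force: 0.0
```

```bash
python3 kl.py; python3 -c "
from h import *
go([.541,.21,.30],172.5)
print(calibration('wrist')['view'].shape)
cv2.imwrite('pics/w3c.png',cv2.resize(cv2.imread('pics/w2.png')[60:320,150:430],None,fx=2,fy=2))"
```

```text
bar 1361 [ 0.51042196 -0.19076112  0.11089619] ((513.222900390625, -191.03555297851562), (13.44343376159668, 101.71588897705078), 82.275390625)
head 879 ((513.0936279296875, -191.11883544921875), (13.419818878173828, 98.48301696777344), 82.7656478881836)
t 23.7 pos [ 0.5129 -0.1922  0.2617] yaw 172.39 trans [ 25.5 402.4 -38.1] turn [ 0.02 -0.09 -0.11]
(4, 4)
```

View pics/w3c.png

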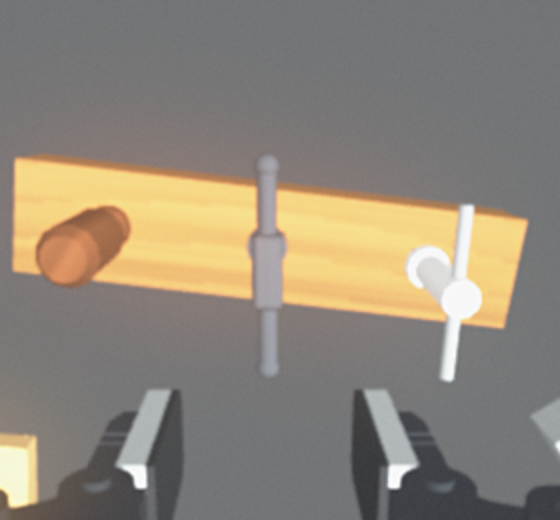

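The key is back upright in the middle hole, at the same place to within 0.5 mm. With 40 s left, one more measurement of the hole from the first viewpoint.

>>> move_arm(
  moves=[
    {"jaw": 45,"translation": [25,402,-38],"turn": [0,0,0]},
    {"jaw": 45,"translation": [25,402,-38],"turn": [0,0,0]},
    {"jaw": 45,"translation": [25,402,-38],"turn": [0,0,0]},
    {"jaw": 45,"translation": [25,402,-38],"turn": [0,0,0]},
    {"jaw": 45,"translation": [25,402,-38],"turn": [0,0,0]},
    {"jaw": 45,"translation": [25,402,-38],"turn": [0,0,0]},
    {"jaw": 45,"translation": [25,402,-38],"turn": [0,0,0]},
    {"jaw": 45,"translation": [25,402,-38],"turn": [0,0,0]},
    {"jaw": 45,"translation": [25,402,-38],"turn": [0,0,0]},
    {"jaw": 45,"translation": [25,402,-38],"turn": [0,0,0]},
    {"jaw": 45,"translation": [25,402,-38],"turn": [0,0,0]},
    {"jaw": 45,"translation": [25,402,-38],"turn": [0,0,0]},
  ],
)

```text
time: 24.7
position: [0.5412, 0.2114, 0.2994]
tool_rot: [[-0.992, 0.129, -0.002], [0.129, 0.992, 0.0], [0.002, 0.0, -1.0]]
wrist_force: [-0.3, -2.3, -0.3]
grip_width: 0.0387
grip_force: 0.0
```

>>> move_arm(
  moves=[
    {"jaw": 45,"translation": [0,0,0],"turn": [0,0,0]},
    {"jaw": 45,"translation": [0,0,0],"turn": [0,0,0]},
    {"jaw": 45,"translation": [0,0,0],"turn": [0,0,0]},
  ],
)

```text
time: 24.95
position: [0.5422, 0.208, 0.3002]
tool_rot: [[-0.991, 0.134, -0.0], [0.134, 0.991, -0.001], [0.0, -0.001, -1.0]]
wrist_force: [0.3, -0.8, 0.4]
grip_width: 0.0383
grip_force: 0.0
```

```bash
python3 sock.py; python3 -c "
from h import *
cal=calibration('wrist');print(proj(cal,[.5403,.2153,.163]));go([.541,.21,.30],172.5)"
```

```text
hole 130 ((540.1517944335938, 215.2923583984375), (8.97489070892334, 8.919275283813477), 87.54190063476562) [535.53829271 210.65777102] [544.69082132 219.94635664]
hole 160 ((540.1612548828125, 215.2878875732422), (9.432759284973145, 9.409804344177246), 87.38903045654297) [535.30441798 210.41999072] [544.94865747 220.16705068]
hole 190 ((540.173095703125, 215.31089782714844), (9.93421459197998, 9.8965482711792), 87.22346496582031) [535.09260143 210.16773231] [545.17837273 220.46496797]
[290.3119594  196.36089613]
t 25.0 pos [0.5422 0.2082 0.3004] yaw 172.29 trans [1.4 1.7 0.4] turn [-0.03 -0.01 -0.21]
```

```bash
python3 -c "
from h import *
print(order.sign_off())"
```

```text
the job is handed in; nothing more can be done
None
```

The job is handed in: the key stands upright back in its own middle hole, within about 0.5 mm of its start. The jaws should be tight: the pinion stalled at about 0.37 N m and the hole's net turn was 0.89 rad, but I could not read the pinion directly, and an attempt to reseat the key as a check failed, pressing the mouth with about 27 to 29 N (limit 30).

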